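# Lock the ring stand's pin with its spring cotter

## Robot

A 7-joint arm with a two-finger parallel gripper is mounted at the origin on the work surface. World frame = base frame: x ahead of the robot, y to its left, z up, the work surface at z = 0. Lengths are in m, angles in rad, forces in N, time in s.
With the tool pointing down it reaches from about 0.425 to 1.025 m from the base axis. Payload 9.4 kg.
Tool frame: the origin (TCP) lies on the centre line of the jaws, within the pads' length; the fingertips stand 8 mm ahead of it and the grasp point (between the pads) lies 11 mm behind it (env.tips_ahead is the distance from the TCP to the fingertips, in m); z points along the fingers, y is the line along which they close (so a half turn about z gives the same grasp; the last joint's range is limited). The gripper opens to 85 mm and grips with 20 to 120 N. Pads are 22 mm wide; open, the fingers measure 114 mm over their backs; the gripper's body (76 mm by 85 mm) begins 54 mm behind the grasp point. The pads swing forward as they close: fully open they stand 13 mm farther back than shut.
Start: joints at [1.057, 0.599, -0.003, 1.599, 0.002, 0.943, -0.08], TCP at [0.307, -0.657, 0.239] pointing down, gripper open.
Joint ranges: [-2.57, 2.57], [-0.35, 1.97], [-1.29, 1.29], [0.11, 2.56], [-1.05, 4.19], [0.11, 1.86], [-2.63, 2.63]. Speed limits (rad/s): [2.22, 2.22, 3.01, 3.01, 3.14, 3.14, 3.14].

## Interface

Orientations are given as a unit quaternion [x, y, z, w].
In Python, from cell import env gives the robot as it stands.
- The arm moves only by the tool send_rows, never from a script. Its arguments are lists of equal length, an entry for each row: "delta_pos": the shift along the world's x, y, z in cm, a list of three; "yaw": the turn about the world's z in degrees; "fingers": the opening, from 0 (shut) to 1 (fully open). In form: {"delta_pos": [[x, y, z], ...], "yaw": [yaw, ...], "fingers": [fingers, ...]}. A call has 1 to 5 rows; each row is the pose to reach, as a shift and turn from the pose commanded when the call began; what a row does not reach only later rows make up. A row lasts 1/12 s, in which the tool goes at most 41.7 mm and 7.16 degrees, less where a joint would pass 70% of its speed; a pose out of reach is approached as far as the arm can. A call with a gripper value outside its range is refused whole. The fingers move at their own pace and stop on an object; the grip force is fixed at half the most. Time passes only in rows, so rows that repeat a pose let the fingers close. It gives the time, the measured TCP pose, the force, the opening and the grip force at its end, in the units of the state.
- env.read_state(): the state, without advancing time (a new reading comes with each control period).
- env.snapshot(name): name is "scene" or "top"; returns the picture (384x512x3 uint8, red, green, blue); there is no depth.
- env.camera_model(name): a dict with "intrinsics" (3x3 intrinsics, pixels), "R" (3x3) and "t" (3): a world point X has camera coordinates R X + t. Camera axes: x right, y down, z forward; pixel columns grow to the right and rows downward; lengths in m; the calibration is good to about 2 mm. A picture is of the moment at which its call begins. camera_model takes no time and is no camera call.
- env.close_job(): hands the job in; it is judged then, once.
The state is a dict: "time_s": time; "joint_pos": joint angles; "qd": joint speeds; "joint_efforts": joint torques, N m; "ee_pos": TCP position; "eef_rot": TCP orientation; "force": force on the tool from outside, world axes, zero at the start; "ft_torque": the same for the moment, N m; "grip_width": finger opening in m; "finger_force": force on a finger pad.
Only numpy, scipy, OpenCV 4.12 (cv2) and the standard library are available. Lean on these libraries where they do the work, as an engineer would, in place of code of your own. Each camera call takes 0.05 s, during which the arm holds its last target. There are 200 camera calls.

## Task

The laboratory ring stand's locking pin (steel, with an orange band) is not secured yet. Take the spring cotter with the orange grip out of the wooden rack and push its straight leg down through the pin's cross hole, bow beside the pin, until the grip sits fully home on the pin and the bow has snapped round under it; then let go. Leave the blue and green cotters and the loose glassware where they are.

Things in the scene. Friction and masses are not known exactly. Their poses are not given: they have to be found in the camera images.
- cotter: Right cotter, loose, about 100 g: orange grip block 28 x 20 x 40 mm (x, y, z), below it a straight steel leg 6 mm thick, 66 mm long, round tip, and a sprung bow beside the leg on +y. Origin: on the leg's axis at the grip's underside (grip z 0 to +40 mm, leg 0 to -66); z up along the leg. Starts upright in one of the rack's slots, grip resting on top. Grasp the block from above, best across y.
- leg_tip (a point): Tip of the orange cotter's straight leg, 66 mm below the cotter's origin.
- bow (a joint): Spring hinge of the orange cotter's bow, rad: 0 relaxed, positive when sprung outward. The bow is 5 mm wire in the cotter's y-z plane, centre at y +23 mm (z -12), pinched to +12 (z -32), flared to +24 (z -50). Riding over the pin it opens to about 0.1 to 0.25, then falls back to about 0 once snapped. 1.2 N m/rad; pushing home takes about 5 to 15 N.
- pin_hole (a point): Centre of the cross hole, on the axis of the fixed level pin (32 mm diameter), 90 mm above the table. x along the pin towards the column, z up. Vertical slot 20 mm along x, 10 mm across, mouth flared to about 18 mm. Free end at x -26, sleeve from x +45 mm. Home: cotter's origin 16 mm above this point, leg down, cotter's x axis along the pin, either way round (bow on either side).
- stand: Fixed ring stand; origin on the table straight under the cross hole, axes as pin_hole. Grey base 12 mm thick, x -30 to +160, y -47 to +217 mm. Sleeve 115 mm high; column 36 mm square at x +70, 148 mm high. Ring with a glass beaker fixed on it at x +120, y +130, top 220 mm above the table.
- rack: Fixed wooden rack 196 x 76 x 85 mm, origin under its centre, z up, three slots in its top at x = -60, 0, +60 mm, a cotter in each, their axes parallel to the rack's. Lift a cotter 70 mm or more to clear its slot.
- blue_cotter: Bystander: a like cotter with a blue grip of the same size and a 12 mm thick leg, loose in the rack. Origin and axes as for the orange one. Leave it in its slot.
- green_cotter: Bystander: a like cotter with a green grip of the same size and a thin, short leg, loose in the rack. Origin and axes as for the orange one. Leave it in its slot.
- flask: Bystander: loose green glass conical flask, 80 mm wide at the foot, 124 mm high; origin under its centre. Leave it standing.
- beaker: Bystander: loose clear glass beaker, 66 mm wide, 85 mm high; origin under its centre. Leave it standing.
There are look-alikes about, which are no part of the job. Leave any white look-alike of the cotter alone.

How it is judged:
At the end, for the whole second after the job is handed in: Orange cotter released and at rest in the cross hole: origin within 14 mm, leg tip 22 mm of the hole axis, origin at most 21 mm above the pin axis (home: 16), tip 35 mm or more below it, upright within 0.3 rad, x axis within 0.4 rad of the pin's, bow joint under 0.12 rad (snapped) (z of cotter in the frame of pin_hole below 0.021 m and z of leg_tip in the frame of pin_hole below -0.035 m and horizontal distance between cotter and pin_hole below 0.014 m and horizontal distance between leg_tip and pin_hole below 0.022 m and angle between the z axis of cotter and the z axis of pin_hole, either way round below 0.3 rad and angle between the x axis of cotter and the x axis of pin_hole, either way round below 0.4 rad and value of joint bow below 0.12 rad and linear speed of cotter below 0.02 m/s); the robot touches nothing.
It fails at once if the blue or green cotter is taken out of its slot or shoved (moved over 30 mm) (distance of any of blue_cotter, green_cotter from where it was at the start of the episode above 0.03 m).
It fails at once if the flask or the loose beaker is shoved (over 40 mm) or knocked over (tilted over 0.4 rad) (distance of any of flask, beaker from where it was at the start of the episode above 0.04 m or angle between any of flask, beaker's own z axis and vertical above 0.4 rad).
It also fails if it takes over 45 s, if anything falls off the work surface, if the arm or the gripper's body presses on something with over 40 N, if the wrist force passes 120 N, or if a joint passes its speed limit or range.

## Working session

There is one attempt and no reset: what is moved stays moved. The work goes in short steps, Python scripts to look and compute and a tool call to move; the robot and the scene stay as the last step left them, time stands still between calls to the robot, and variables do not carry over. Pictures are saved under pics/ and viewed, at most 10 in all, crops included, and the job is handed in when it is done.

Besides the shell and the picture viewer there is one more tool, called after "Emit:" as name([rows], argument=value, ...), one row to a line, values as JSON. send_rows: Moves the arm, as the interface text tells. Its arguments: {"type":"object","properties":{"delta_pos":{"type":"array","items":{"type":"array","items":{"type":"number"}}},"yaw":{"type":"array","items":{"type":"number"}},"fingers":{"type":"array","items":{"type":"number"}}},"required":["delta_pos","yaw","fingers"]}

```bash
mkdir -p pics
cat > h.py <<'E'
import numpy as np, cv2
from cell import env
def snap(n,f):
    im=env.snapshot(n); cv2.imwrite('pics/'+f+'.png',im[:,:,::-1]); return im
def plane(n,u,v,z):
    m=env.camera_model(n);K,R,t=map(np.array,(m['intrinsics'],m['R'],m['t']))
    d=R.T@np.linalg.solve(K,[u,v,1.]);c=-R.T@t
    return c+d*(z-c[2])/d[2]
def proj(n,X):
    m=env.camera_model(n);p=np.array(m['intrinsics'])@(np.array(m['R'])@np.array(X)+np.array(m['t']));return p[:2]/p[2]
E
python3 - <<'E'
from h import *
snap('scene','s0');snap('top','t0')
for n in('scene','top'):
    m=env.camera_model(n);print(n,-np.array(m['R']).T@m['t'],np.array(m['R'])[2])
s=env.read_state();print(s['ee_pos'],s['eef_rot'],s['time_s'])
E
```

```text
scene [ 0.96468757 -0.41020994  0.59004769] [-0.49497728  0.59590414 -0.63237311]
top [0.46433995 0.07424294 1.06774694] [ 0.08785029 -0.01140262 -0.99606842]
[ 0.30651748 -0.65656603  0.2385154 ] [ 9.76239484e-01  2.16693290e-01 -2.17824736e-04 -6.63356770e-04] 0.1
```

View pics/s0.png

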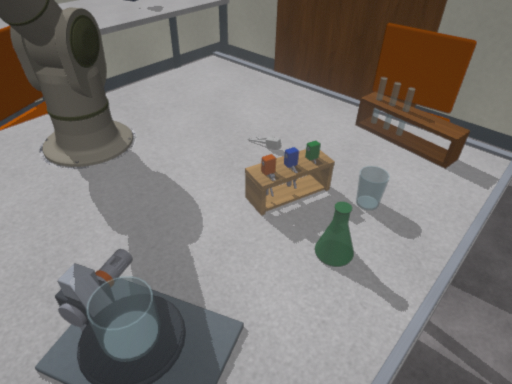

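View pics/t0.png

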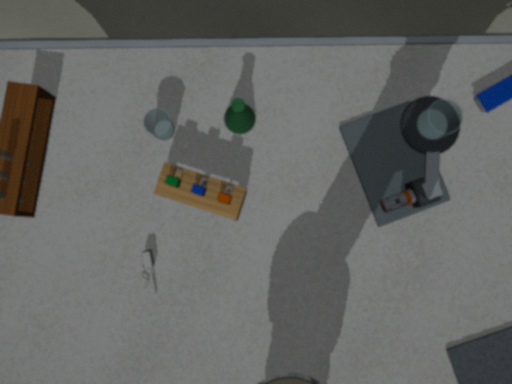

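Candidates: the orange grip in the rack (scene 268,164; top 225,197), the blue grip (scene 291,157), the green grip (scene 313,150), the white look-alike lying on the table (scene 270,142; top 148,262), and the pin's orange band (scene 105,275; top 408,196). I choose the orange grip in the rack and will check it in a close crop.

Run:
```python
from h import *
t=cv2.imread('pics/t0.png');s=cv2.imread('pics/s0.png')
a=cv2.resize(t[155:225,150:250],(400,280),interpolation=cv2.INTER_CUBIC)
b=cv2.resize(t[160:230,360:460],(400,280),interpolation=cv2.INTER_CUBIC)
c=cv2.resize(s[135:212,235:345],(400,280),interpolation=cv2.INTER_CUBIC)
d=cv2.resize(s[240:338,40:180],(400,280),interpolation=cv2.INTER_CUBIC)
cv2.imwrite('pics/c0.png',np.vstack([np.hstack([a,b]),np.hstack([c,d])]))
```

```text
(no output)
```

View pics/c0.png

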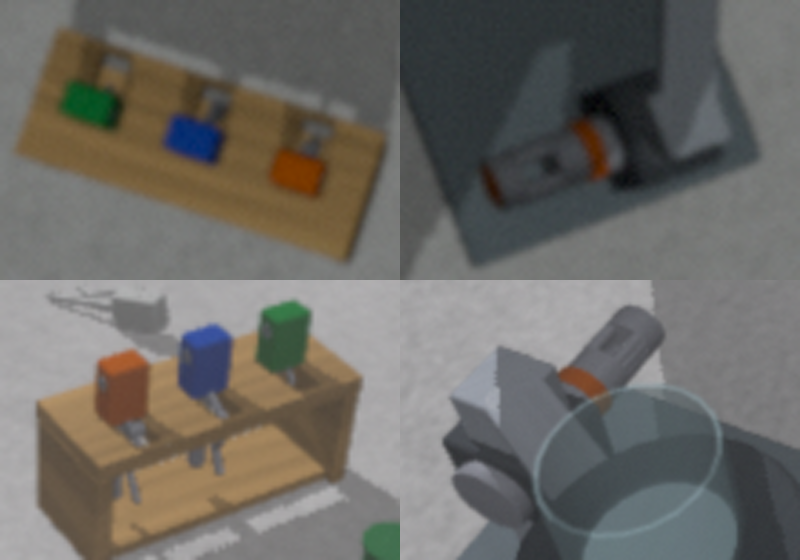

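The crop confirms it: the orange grip is at top (225,197) with its bow on the far (world +x) side. The cross hole shows at top (397.5,200.5) and scene (115,259).

```bash
cat >> h.py <<'E'
from scipy.optimize import least_squares
def rz(a): return np.array([[np.cos(a),-np.sin(a),0],[np.sin(a),np.cos(a),0],[0,0,1]])
def mask(im,col):
    h=cv2.cvtColor(im,cv2.COLOR_RGB2HSV);lo,hi={'o':(3,16),'b':(110,130),'g':(55,80)}[col]
    return cv2.inRange(h,(lo,130,40),(hi,255,255))
def comp(im,col,near,r=16):
    n,l,s,c=cv2.connectedComponentsWithStats(mask(im,col))
    k=[i for i in range(1,n) if s[i,4]>20 and np.hypot(*(c[i]-near))<r]
    k=max(k,key=lambda i:s[i,4]); return c[k],s[k]
BOX=np.array([[a,b,c] for a in(-.014,.014) for b in(-.01,.01) for c in(0,.04)])
def boxc(n,p,yaw,tilt=0):
    P=[proj(n,p+rz(yaw)@q) for q in BOX]
    h=cv2.convexHull(np.array(P,np.float32));m=cv2.moments(h);return np.array([m['m10'],m['m01']])/m['m00']
E
python3 - <<'E'
from h import *
I={n:cv2.imread(f'pics/{f}.png')[:,:,::-1].copy() for n,f in(('scene','s0'),('top','t0'))}
near={'o':((268,164),(225,197)),'b':((291,157),(200,189)),'g':((313,150),(173,182))}
R={}
for c,(a,b) in near.items():
    ms,ss=comp(I['scene'],c,a,8);mt,st=comp(I['top'],c,b,8)
    f=lambda v:np.r_[boxc('scene',v,-1.85)-ms,boxc('top',v,-1.85)-mt]
    r=least_squares(f,[.6,.2,.085]);R[c]=r.x;print(c,ms,ss,mt,st,r.x.round(4),r.fun.round(2))
d=R['o']-R['g'];print('rack x dir deg',np.degrees(np.arctan2(d[1],d[0])),np.hypot(*d[:2]))
top=[plane('top',397.5,200.5,.106),plane('scene',115.3,259,.106)];print(top)
B=[plane('top',*q,.012)[:2] for q in((378,224.5),(449,198),(340,126))];print(B)
Q=np.array([[-.03,-.047],[.16,-.047],[-.03,.217]])
r=least_squares(lambda v:np.r_[[(v[:2]+rz(v[2])[:2,:2]@q-b) for q,b in zip(Q,B)]].ravel(),[.5,-.2,-1.2])
print('stand',r.x,np.degrees(r.x[2]),r.fun.round(4))
e=plane('top',360+90/4,160+185/4,.09);g=plane('top',360+193/4,160+148/4,.09);print('pin dir',np.degrees(np.arctan2(*(g-e)[1::-1])))
s=env.read_state()
from scipy.spatial.transform import Rotation as Ro
print(Ro.from_quat(s['eef_rot']).as_matrix().round(3),s['grip_width'])
E
```

```text
o [269.18994413 163.59217877] [262 155  14  19 179] [223.68421053 197.86842105] [217 191  15  14 152] [0.538  0.1407 0.0858] [-0.17  0.05 -0.06 -0.12]
b [291.30612245 150.48979592] [286 148  12   6  49] [198.35       189.41666667] [192 184  13  11  60] [0.5562 0.1947 0.1018] [-0.17  0.13 -0.22 -0.23]Traceback (most recent call last):
  File "<stdin>", line 8, in <module>
    return func(*args, **kwargs)
    result = trf(vector_fun.fun, vector_fun.jac, x0, f0, J0, lb, ub, ftol, xtol,
                 gtol, max_nfev, x_scale, loss_function, tr_solver,
                 tr_options.copy(), verbose, callback=callback_wrapped)
    return trf_no_bounds(
        fun, jac, x0, f0, J0, ftol, xtol, gtol, max_nfev, x_scale,
        loss_function, tr_solver, tr_options, verbose, callback=callback)
    J = jac(x)
    self._update_jac()
    ~~~~~~~~~~~~~~~~^^
    self.J = self.jac_wrapped(xp_copy(self.x), f0=self.f)
             ~~~~~~~~~~~~~~~~^^^^^^^^^^^^^^^^^^^^^^^^^^^^
    J, dct = approx_derivative(
             ~~~~~~~~~~~~~~~~~^
        self.fun,
        ^^^^^^^^^
    ...<2 lines>...
        
[... 387 characters left out ...]
_eval in f_evals]
                                    ^^^^^^^
    f = np.atleast_1d(self.fun(x, *self.args, **self.kwargs))
                      ~~~~~~~~^^^^^^^^^^^^^^^^^^^^^^^^^^^^^^
    return np.atleast_1d(self.fun(x))
                         ~~~~~~~~^^^
    return self.f(x, *self.args, **self.kwargs)
           ~~~~~~^^^^^^^^^^^^^^^^^^^^^^^^^^^^^^
  File "<stdin>", line 7, in <lambda>
  File "h.py", line 22, in boxc
    P=[proj(n,p+rz(yaw)@q) for q in BOX]
       ~~~~^^^^^^^^^^^^^^^
  File "h.py", line 10, in proj
    m=env.camera_model(n);p=np.array(m['intrinsics'])@(np.array(m['R'])@np.array(X)+np.array(m['t']));return p[:2]/p[2]
ValueError: time passes only in moves, steps and waits
```

```bash
sed -i 's/env.camera_model(n)/CM(n)/' h.py; sed -i '2a import functools\n@functools.lru_cache\ndef CM(n): return env.camera_model(n)' h.py
python3 - <<'E'
from h import *
ang=lambda d:np.degrees(np.arctan2(d[1],d[0]))
T=lambda x,y,z:plane('top',150+x/4,155+y/4,z)
print('rack dir',ang(T(347,262,.085)-T(15,153,.085)),ang(T(385,135,.085)-T(62,28,.085)),'grips',ang(T(298,168,.125)-T(91,100,.125)))
print('o top',T(300,168,.125))
print([plane('top',397.5,200.5,.106),plane('scene',115.3,259,.106)])
B=[plane('top',*q,.012)[:2] for q in((378,224.5),(449,198),(340,126))];print(B)
Q=np.array([[-.03,-.047],[.16,-.047],[-.03,.217]])
r=least_squares(lambda v:np.array([(v[:2]+rz(v[2])[:2,:2]@q-b) for q,b in zip(Q,B)]).ravel(),[.5,-.2,-1.2])
print('stand',r.x,np.degrees(r.x[2]),r.fun.round(4))
e=plane('top',360+90/4,160+185/4,.09);g=plane('top',360+193/4,160+148/4,.09);print('pin dir',ang(g-e))
s=env.read_state()
from scipy.spatial.transform import Rotation as Ro
print(Ro.from_quat(s['eef_rot']).as_matrix().round(3),s['grip_width'])
E
```

```text
rack dir -109.03082045083828 -109.26195515826166 grips -109.08399921367334
o top [0.53839639 0.13660863 0.125     ]
[array([ 0.52632203, -0.2436243 ,  0.106     ]), array([ 0.52551925, -0.23645348,  0.106     ])]
[array([ 0.47498857, -0.22484687]), array([ 0.53655561, -0.40072166]), array([ 0.71843459, -0.1406591 ])]
stand [ 0.52697161 -0.23743101 -1.23534131] -70.77984304147883 [-0.0023  0.0003 -0.0013 -0.0033  0.0036  0.003 ]
pin dir -71.32192102042221
[[ 0.906  0.423 -0.001]
 [ 0.423 -0.906  0.001]
 [-0.    -0.001 -1.   ]] 0.08537853381438582
```

Emit:
send_rows([
  [1.1,3.8,0],
  [2.2,7.6,0],
  [3.3,11.4,0],
  [4.4,15.2,0],
  [5.5,19,0],
], yaw=[3,6,9,12,15], fingers=[1,1,1,1,1])

```text
time_s: 0.52
ee_pos: [0.3617, -0.465, 0.239]
eef_rot: [0.939, 0.343, -0.0, -0.0]
force: [0.9, -0.7, 0.8]
grip_width: 0.0854
finger_force: 0.0
```

Emit:
send_rows([
  [1.1,3.8,0],
  [2.2,7.6,0],
  [3.3,11.4,0],
  [4.4,15.2,0],
  [5.5,19,0],
], yaw=[3,6,9,12,15], fingers=[1,1,1,1,1])

```text
time_s: 0.93
ee_pos: [0.4166, -0.2751, 0.2392]
eef_rot: [0.886, 0.463, -0.0, -0.0]
force: [0.9, -0.1, 0.6]
grip_width: 0.0854
finger_force: 0.0
```

Emit:
send_rows([
  [1.1,3.8,0],
  [2.2,7.6,0],
  [3.3,11.4,0],
  [4.4,15.2,0],
  [5.5,19,0],
], yaw=[3,6,9,12,15], fingers=[1,1,1,1,1])

```text
time_s: 1.35
ee_pos: [0.4717, -0.0851, 0.2393]
eef_rot: [0.818, 0.575, -0.0, 0.0]
force: [0.6, -0.5, -0.6]
grip_width: 0.0852
finger_force: 0.0
```

Emit:
send_rows([
  [1.1,3.8,0],
  [2.2,7.6,0],
  [3.3,11.4,0],
  [4.4,15.2,0],
  [5.5,19,0],
], yaw=[0.5,1,1,1,1], fingers=[1,1,1,1,1])

```text
time_s: 1.77
ee_pos: [0.5267, 0.1049, 0.2392]
eef_rot: [0.814, 0.581, -0.0, 0.0]
force: [0.6, -1.3, 0.0]
grip_width: 0.0854
finger_force: 0.0
```

Emit:
send_rows([
  [1.1,3.5,0],
  [1.1,3.5,-3],
  [1.1,3.5,-6],
  [1.1,3.5,-8],
  [1.1,3.5,-9],
], yaw=[0,0,0,0,0], fingers=[1,1,1,1,1])

```text
time_s: 2.18
ee_pos: [0.5363, 0.1379, 0.1466]
eef_rot: [0.814, 0.581, -0.002, -0.001]
force: [0.1, -0.3, 0.2]
grip_width: 0.0852
finger_force: 0.0
```

Run:
```python
from h import *
s=snap('scene','s1');t=snap('top','t1')
a=cv2.resize(t[150:240,150:270],(480,360),interpolation=cv2.INTER_CUBIC)
b=cv2.resize(s[60:220,190:350],(360,360),interpolation=cv2.INTER_CUBIC)
cv2.imwrite('pics/c1.png',np.hstack([a[:,:440],b])[:,:,::-1])
```

```text
(no output)
```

View pics/c1.png

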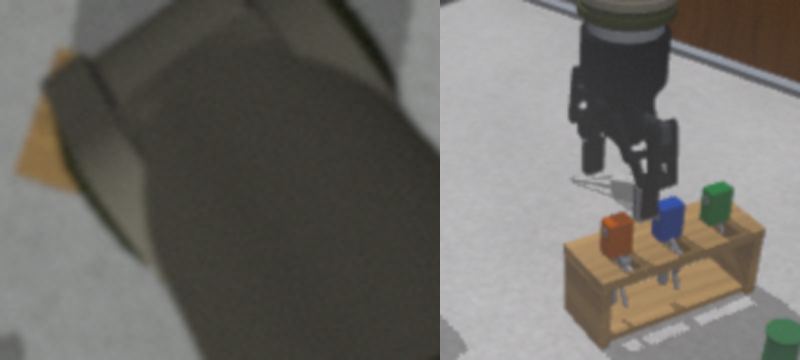

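The scene view shows the open fingers (scene 258,135 and 283,151) straddling the orange grip (268,158). I'll go down and grasp it.

Emit:
send_rows([
  [0,0,-1.5],
  [0,0,-3],
  [0,0,-4.2],
  [0,0,-5],
  [0,0,-5],
], yaw=[0,0,0,0,0], fingers=[1,1,1,1,1])

```text
time_s: 2.7
ee_pos: [0.5377, 0.1379, 0.099]
eef_rot: [0.814, 0.581, -0.0, -0.0]
force: [-0.4, 0.9, -0.5]
grip_width: 0.0855
finger_force: 0.0
```

Emit:
send_rows([
  [0,0,0],
  [0,0,0],
  [0,0,0],
  [0,0,0],
  [0,0,0],
], yaw=[0,0,0,0,0], fingers=[0.3,0,0,0,0])

```text
time_s: 3.12
ee_pos: [0.538, 0.1381, 0.0998]
eef_rot: [0.814, 0.581, 0.0, 0.0]
force: [0.1, -0.0, 0.5]
grip_width: 0.0256
finger_force: 0.0
```

Emit:
send_rows([
  [0,0,0],
  [0,0,0],
  [0,0,0],
  [0,0,0],
  [0,0,0],
], yaw=[0,0,0,0,0], fingers=[0,0,0,0,0])

```text
time_s: 3.53
ee_pos: [0.5379, 0.1381, 0.0998]
eef_rot: [0.814, 0.581, 0.0, 0.0]
force: [-0.5, -0.3, 5.7]
grip_width: 0.0193
finger_force: 58.4
```

Emit:
send_rows([
  [0,0,1.5],
  [0,0,4],
  [0,0,7],
  [0,0,10],
  [0,0,12],
], yaw=[0,0,0,0,0], fingers=[0,0,0,0,0])

```text
time_s: 3.95
ee_pos: [0.538, 0.1383, 0.2217]
eef_rot: [0.814, 0.581, 0.001, 0.0]
force: [0.7, 1.0, -1.3]
grip_width: 0.0191
finger_force: 58.6
```

Emit:
send_rows([
  [0,0,2],
  [0,-2,3],
  [0,-5,3],
  [0,-8.5,3],
  [0,-12,3],
], yaw=[0,0,4,8,12], fingers=[0,0,0,0,0])

```text
time_s: 4.37
ee_pos: [0.5374, 0.0173, 0.2496]
eef_rot: [0.747, 0.665, 0.0, 0.0]
force: [0.3, -0.4, -1.0]
grip_width: 0.0194
finger_force: 58.6
```

Emit:
send_rows([
  [0,-3.5,0],
  [0,-7,0],
  [0,-10.5,0],
  [0,-14,0],
  [0,-17,0],
], yaw=[5,10,15,20,26], fingers=[0,0,0,0,0])

```text
time_s: 4.78
ee_pos: [0.537, -0.1546, 0.2492]
eef_rot: [0.579, 0.815, -0.0, -0.0]
force: [-0.3, -0.5, -0.8]
grip_width: 0.0194
finger_force: 58.6
```

Emit:
send_rows([
  [-0.5,-3,0],
  [-1.1,-6,0],
  [-1.1,-8.6,0],
  [-1.1,-8.6,0],
  [-1.1,-8.6,0],
], yaw=[0,0,0,0,0], fingers=[0,0,0,0,0])

```text
time_s: 5.2
ee_pos: [0.526, -0.2396, 0.2489]
eef_rot: [0.582, 0.813, -0.0, -0.0]
force: [0.2, 1.7, -0.8]
grip_width: 0.019
finger_force: 58.7
```

Run:
```python
from h import *
s=snap('scene','s2');t=snap('top','t2')
st=env.read_state();print(st['ee_pos'],st['eef_rot'],st['grip_width'],st['finger_force'])
a=cv2.resize(t[140:230,350:460],(440,360),interpolation=cv2.INTER_CUBIC)
b=cv2.resize(s[180:340,30:190],(600,600),interpolation=cv2.INTER_CUBIC)
cv2.imwrite('pics/c2.png',b[:,:,::-1])
```

```text
[ 0.5266825  -0.23695476  0.24914124] [ 5.80202574e-01  8.14472125e-01  2.35535425e-04 -2.73025570e-04] 0.019378345855089796 58.65341126918793
```

View pics/c2.png

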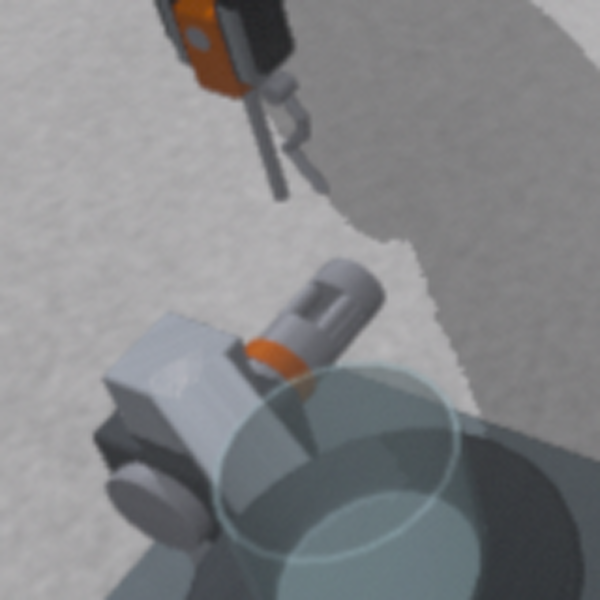

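The leg tip is at scene (105,233), and the slot mouth is centred near scene (115,260) below it.

Run:
```python
from h import *
P=lambda x,y,z:plane('scene',30+x/3.75-.37,180+y/3.75-.37,z)
print('tip',P(281,197,.168),'hole',P(320,300,.103), P(320,300,.106))
pr=lambda X:((proj('scene',X)-[30,180]+.37)*3.75).round(0)
for h in([.5265,-.239],[.5258,-.2365]):
    R=rz(np.radians(-71));o=np.r_[h,.09]
    print(h,'pin end top',pr(o+R@[-.026,0,.016]),'end centre',pr(o+R@[-.026,0,0]),'end +y',pr(o+R@[-.026,.016,0]),'slot',[pr(o+R@[a,b,c]) for a,b,c in((-.01,-.009,.0132),(-.01,.009,.0132),(.01,.009,.0132),(.01,-.009,.0132))])
for c in ([.5267,-.237],[.5267,-.2395]):
    print('leg',pr([*c,.234]),pr([*c,.168]))
im=cv2.imread('pics/s2.png');print(comp(im[:,:,::-1].copy(),'o',(86,195),20))
```

```text
tip [ 0.52383844 -0.23911633  0.168     ] hole [ 0.5235506  -0.23650299  0.103     ] [ 0.52626781 -0.23757295  0.106     ]
[0.5265, -0.239] pin end top [355. 261.] end centre [362. 285.] end +y [392. 296.] slot [array([316., 284.]), array([351., 296.]), array([321., 329.]), array([287., 317.])]
[0.5258, -0.2365] pin end top [359. 257.] end centre [366. 281.] end +y [395. 292.] slot [array([320., 280.]), array([355., 292.]), array([325., 325.]), array([291., 313.])]
leg [250.  73.] [290. 198.]
leg [244.  76.] [284. 201.]
(array([ 84.67213115, 190.02459016]), array([ 76, 175,  20,  30, 244], dtype=int32))
```

```bash
cat > ov.py <<'E'
from h import *
def ov(src,out,hole,leg,ztip,x0=70,y0=180,w=75,S=8,yaw=-71):
    im=cv2.imread(src)[y0:y0+w,x0:x0+w+25];im=cv2.resize(im,None,fx=S,fy=S,interpolation=cv2.INTER_CUBIC)
    q=lambda X:tuple(int(v) for v in ((proj('scene',X)-[x0,y0]+.5)*S))
    R=rz(np.radians(yaw));o=np.r_[hole,.09]
    def pl(pts,c): cv2.polylines(im,[np.array([q(o+R@np.array(p)) for p in pts],np.int32)],False,c,1)
    th=np.linspace(0,2*np.pi,40)
    pl([(-.026,.016*np.cos(a),.016*np.sin(a)) for a in th],(0,255,0))
    f=lambda y:np.sqrt(.016**2-y*y)
    pl([(a,b,f(b)) for a,b in((-.01,-.009),(-.01,.009),(.01,.009),(.01,-.009),(-.01,-.009))],(0,0,255))
    pl([(a,b,f(b)) for a,b in((-.01,-.005),(-.01,.005),(.01,.005),(.01,-.005),(-.01,-.005))],(255,0,255))
    L=np.r_[leg,ztip]
    for s in(-.003,.003):
        d=R@[s,0,0]; cv2.line(im,q(L+d),q(L+d+[0,0,.066]),(255,255,0),1)
    cv2.imwrite(out,im)
E
python3 - <<'E'
from ov import *
ov('pics/s2.png','pics/o2.png',[.5265,-.239],[.5267,-.238],.168)
E
```

```text
(no output)
```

View pics/o2.png

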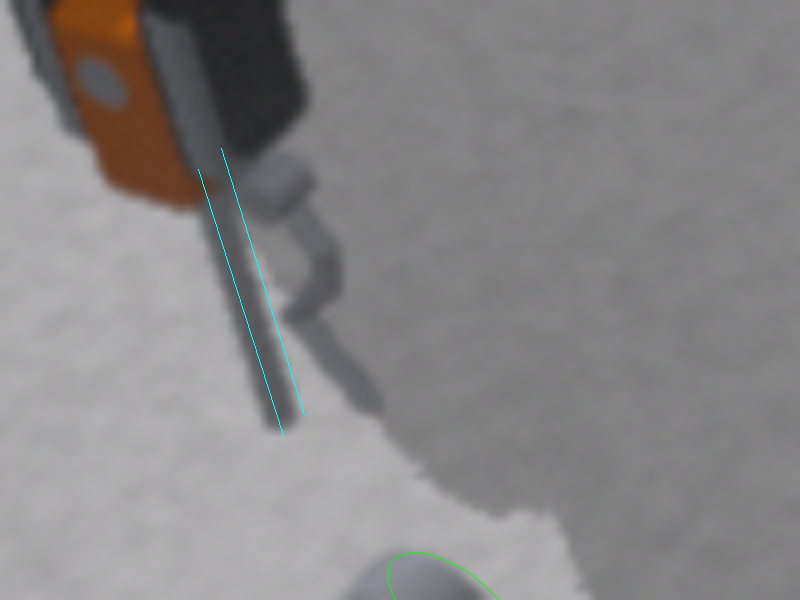

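The leg is drawn about 13 px (1.6 camera px) right of where it really is, and the pin end seems to shift the same way, so this is a common camera offset. I'll view the pin with that offset applied.

```bash
sed -i "s/y0\]+.5)/y0]+.5+OFF)/; s/^from h import \*/&\nOFF=np.array([-1.6,.2])/" ov.py
python3 - <<'E'
from ov import *
ov('pics/s2.png','pics/o3.png',[.5265,-.239],[.5267,-.238],.168,x0=75,y0=225)
E
```

```text
(no output)
```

View pics/o3.png

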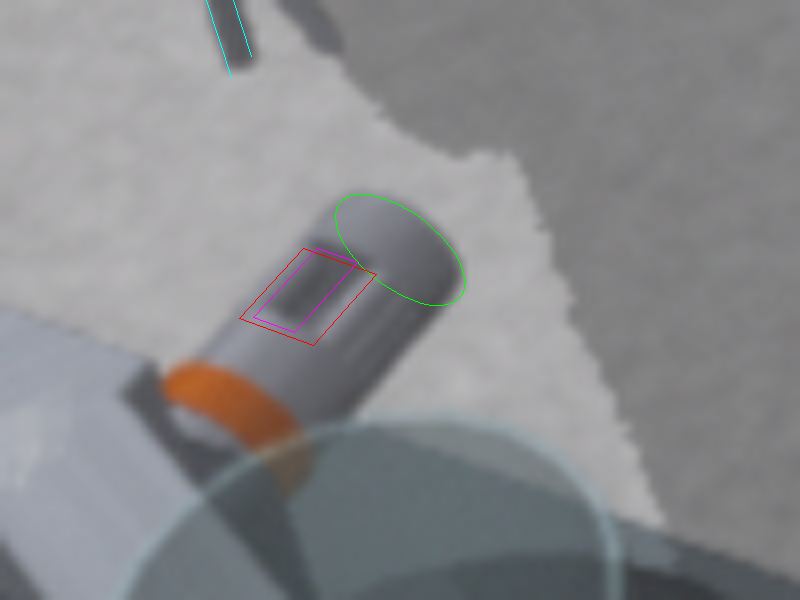

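The pin outline fits, and the dark slot lies about 2–3 mm towards the free end of the drawn one. That picture was taken during a 2.6 mm overshoot, so a 1 mm shift across the pin is enough. I'll descend to just above the mouth and check.

Emit:
send_rows([
  [-0.1,0,-1.5],
  [-0.1,0,-3.5],
  [-0.1,0,-5],
  [-0.1,0,-5.3],
  [-0.1,0,-5.3],
], yaw=[0,0,0,0,0], fingers=[0,0,0,0,0])

```text
time_s: 5.72
ee_pos: [0.5256, -0.2364, 0.1956]
eef_rot: [0.58, 0.815, -0.0, -0.001]
force: [-0.1, -0.2, 0.1]
grip_width: 0.0195
finger_force: 58.7
```

Emit:
send_rows([
  [0,0,0],
  [0,0,0],
  [0,0,0],
], yaw=[0,0,0], fingers=[0,0,0])

```text
time_s: 5.97
ee_pos: [0.5263, -0.2378, 0.1973]
eef_rot: [0.58, 0.814, 0.0, 0.001]
force: [-0.7, 0.0, -0.5]
grip_width: 0.0196
finger_force: 58.7
```

Run:
```python
from ov import *
s=snap('scene','s3')
im=s[205:280,70:170,::-1];cv2.imwrite('pics/c3.png',cv2.resize(im,None,fx=8,fy=8,interpolation=cv2.INTER_CUBIC))
```

```text
(no output)
```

View pics/c3.png

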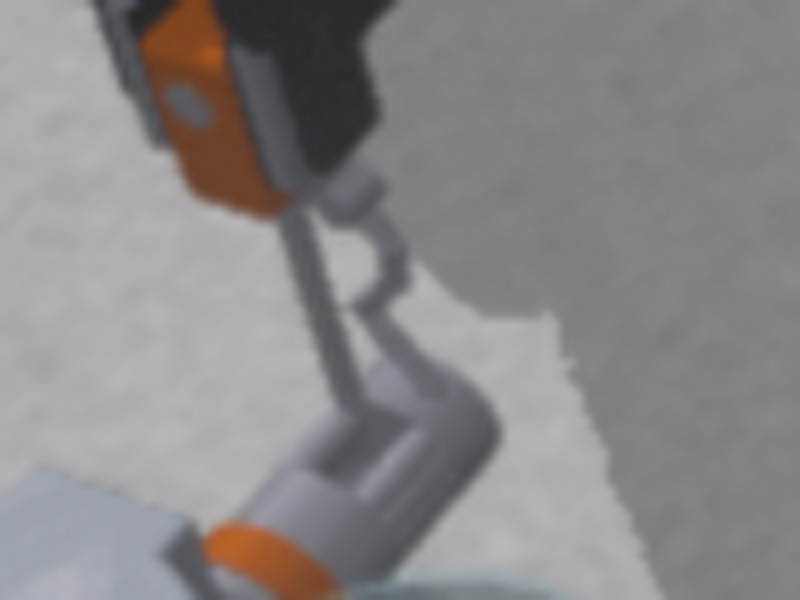

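The tip (358,418 in the crop) will land at about (368,450) on the pin top, which is the middle of the slot mouth (365,450), and the bow is outside the pin. I'll insert now.

Emit:
send_rows([
  [0,0,-0.5],
  [0,0,-1],
  [0,0,-1.5],
  [0,0,-2],
  [0,0,-2.5],
], yaw=[0,0,0,0,0], fingers=[0,0,0,0,0])

```text
time_s: 6.43
ee_pos: [0.5253, -0.238, 0.1705]
eef_rot: [0.581, 0.814, -0.0, -0.0]
force: [-0.3, -1.0, -0.6]
grip_width: 0.0191
finger_force: 58.6
```

Emit:
send_rows([
  [0,0,-0.3],
  [0,0,-0.6],
  [0,0,-1],
  [0,0,-1.5],
  [0,0,-2],
], yaw=[0,0,0,0,0], fingers=[0,0,0,0,0])

```text
time_s: 6.85
ee_pos: [0.5254, -0.2381, 0.1508]
eef_rot: [0.581, 0.814, -0.0, -0.0]
force: [-2.3, -1.1, -0.4]
grip_width: 0.0196
finger_force: 58.7
```

Emit:
send_rows([
  [0,0,-0.4],
  [0,0,-0.8],
  [0,0,-1.2],
  [0,0,-1.6],
  [0,0,-2],
], yaw=[0,0,0,0,0], fingers=[0,0,0,0,0])

```text
time_s: 7.27
ee_pos: [0.5255, -0.2382, 0.1312]
eef_rot: [0.581, 0.814, -0.0, 0.0]
force: [-1.8, -1.8, 2.2]
grip_width: 0.0191
finger_force: 59.4
```

Emit:
send_rows([
  [0,0,-0.3],
  [0,0,-0.6],
  [0,0,-0.9],
  [0,0,-1],
  [0,0,-1],
], yaw=[0,0,0,0,0], fingers=[0,0,0,0,0])

```text
time_s: 7.68
ee_pos: [0.5253, -0.2379, 0.1209]
eef_rot: [0.581, 0.814, -0.0, -0.0]
force: [-2.8, -1.3, -3.5]
grip_width: 0.0192
finger_force: 58.8
```

Emit:
send_rows([
  [0,0,-0.1],
  [0,0,-0.2],
  [0,0,-0.3],
  [0,0,-0.3],
], yaw=[0,0,0,0], fingers=[0,0,0,0])

```text
time_s: 8.02
ee_pos: [0.5254, -0.2379, 0.1203]
eef_rot: [0.581, 0.814, -0.001, 0.0]
force: [-10.5, 1.0, 24.3]
grip_width: 0.019
finger_force: 62.6
```

Run:
```python
from ov import *
s=snap('scene','s4')
im=s[205:280,70:170,::-1];cv2.imwrite('pics/c4.png',cv2.resize(im,None,fx=8,fy=8,interpolation=cv2.INTER_CUBIC))
st=env.read_state();print(st['force'],st['ee_pos'])
```

```text
[-9.83304002  1.83193858 25.21471819] [ 0.52537213 -0.23793657  0.12029814]
```

View pics/c4.png

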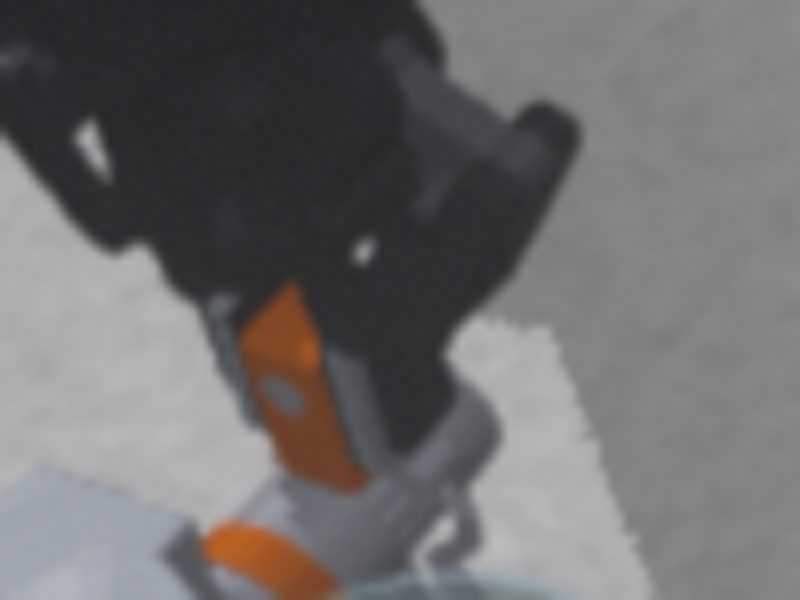

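The grip sits on the pin (crop 320,490) with a firm 24 N seating force, and the bow is visible beside and under the pin (450,545). I'll ease off, release and retreat.

Emit:
send_rows([
  [0,0,0.2],
  [0,0,0.3],
  [0,0,0.3],
  [0,0,0.3],
  [0,0,0.3],
], yaw=[0,0,0,0,0], fingers=[0,0,0.3,0.6,0.9])

```text
time_s: 8.48
ee_pos: [0.5268, -0.2377, 0.1213]
eef_rot: [0.58, 0.814, 0.001, 0.001]
force: [-0.3, 0.1, 0.2]
grip_width: 0.0487
finger_force: 0.0
```

Emit:
send_rows([
  [0,0,0],
  [0,0,0],
  [0,0,0],
  [0,0,0],
  [0,0,0],
], yaw=[0,0,0,0,0], fingers=[0.9,0.9,0.9,0.9,0.9])

```text
time_s: 8.9
ee_pos: [0.5258, -0.2379, 0.1212]
eef_rot: [0.58, 0.814, 0.0, 0.0]
force: [0.5, 0.9, -0.5]
grip_width: 0.077
finger_force: 0.0
```

Emit:
send_rows([
  [0,0,1.5],
  [0,0,4],
  [0,0,7],
  [0,0,10],
  [0,0,13],
], yaw=[0,0,0,0,0], fingers=[0.9,0.9,0.9,0.9,0.9])

```text
time_s: 9.32
ee_pos: [0.5254, -0.2377, 0.2526]
eef_rot: [0.58, 0.814, 0.0, -0.0]
force: [0.4, -0.8, -0.2]
grip_width: 0.0769
finger_force: 0.0
```

Emit:
send_rows([
  [0,3,0],
  [0,7,0],
  [0,11,0],
  [0,14,0],
  [0,14,0],
], yaw=[0,0,0,0,0], fingers=[0.9,0.9,0.9,0.9,0.9])

```text
time_s: 9.73
ee_pos: [0.5258, -0.091, 0.252]
eef_rot: [0.577, 0.817, 0.001, -0.0]
force: [-0.1, -0.3, -0.8]
grip_width: 0.0767
finger_force: 0.0
```

Run:
```python
from ov import *
s=snap('scene','s5');t=snap('top','t5')
a=cv2.resize(s[220:280,80:150,::-1],(490,420),interpolation=cv2.INTER_CUBIC)
b=cv2.resize(t[170:230,370:414,::-1],(308,420),interpolation=cv2.INTER_CUBIC)
cv2.imwrite('pics/c5.png',np.hstack([a,b]))
```

```text
(no output)
```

View pics/c5.png

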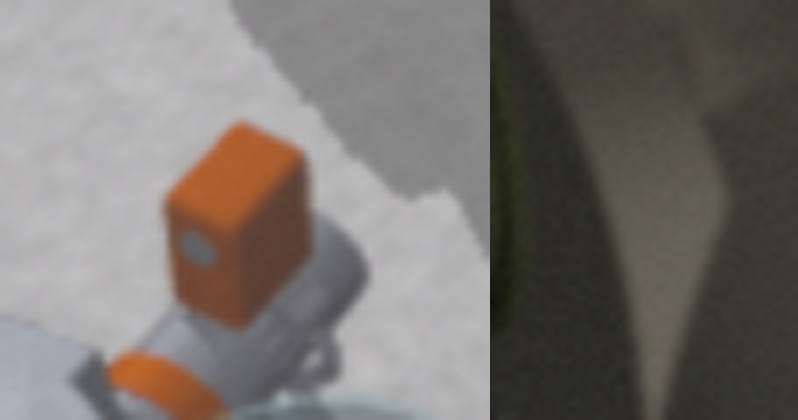

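The grip sits upright and square on the pin, with the bow tucked in beside and below it (330,365). I'll hand in.

```bash
python3 -c "
from h import *
im=cv2.imread('pics/s5.png')[:,:,::-1].copy();print(comp(im,'o',(114,251),12)[0],[boxc('scene',np.array([.5258,-.237,z]),-1.24)+[-1.6,.2] for z in(.106,.116)])
print(env.close_job())"
```

```text
[112.29237288 249.13983051] [array([110.64668996, 250.9385326 ]), array([109.27620316, 246.59952404])]
the job is handed in; nothing more can be done
None
```

The orange cotter is pushed through the pin's cross hole with its grip seated on the pin, it is released and the job is handed in. The last picture shows the grip upright and the bow under the pin; I could not read the bow's angle directly, and `close_job` returned no verdict.

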